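Hold a sprung fixture hood just below its balance point

ROBOT

A 7-joint arm with a two-finger parallel gripper is mounted at the origin on a cart in front of the work surface, level with it; the furniture and walls round the work are solid. World frame = base frame: x ahead of the robot, y to its left, z up, the work surface at z = 0. Lengths are in m, angles in degrees, forces in N, time in s.
With the tool pointing down it reaches from about 0.425 to 0.875 m from the base axis. Payload 4.7 kg.
Tool frame: the origin (TCP) lies midway between the tips of the shut fingers; the grasp point (between the pads) lies 19 mm behind it; z points along the fingers, y is the line along which they close (so a half turn about z gives the same grasp; the last joint's range is limited). The gripper opens to 87 mm and grips with 3 to 60 N. Pads are 19 mm wide; open, the fingers measure 117 mm over their backs; the gripper's body (75 mm by 190 mm) begins 51 mm behind the grasp point.
Start: joints at [70.709, 18.392, -4.016, 83.108, 1.295, 78.541, -3.26], TCP at [0.223, -0.61, 0.223] pointing down, gripper open.
Joint ranges: [-163.93, 163.93], [-17.29, 119.83], [-79.2, 71.16], [3.27, 140.29], [-89.18, 269.18], [5.43, 117.66], [-154.24, 154.24]. Speed limits (degrees/s): [147.25, 147.25, 180, 180, 180, 180, 180].

INTERFACE

Orientations are given as [roll, pitch, yaw] about the fixed x, y, z axes, in that order (R = Rz(yaw) Ry(pitch) Rx(roll)).
In Python, from cell import env, viewer, boxes_of, masks_of gives the robot as it stands. The module is installed in compiled form; this text tells all that it offers.
- The arm moves only by the tool apply_moves, never from a script. Its argument "moves" is a list of rows, each a list of 7 numbers: the shift along the tool's x, y, z scaled (see below), then the turn, a rotation vector about the tool's x, y, z scaled (see below), then the opening, from 0 (shut) to 1 (fully open). A call has 1 to 20 rows; each row is the pose to reach, as a shift and turn from the pose commanded when the call began, along the tool's axes at that moment; what a row does not reach only later rows make up. The controller multiplies each number of a shift by 0.2 m and each number of a turn by 1.5 rad. A row lasts 1/10 s, in which the tool goes at most 50 mm and 8.59 degrees, less where a joint would pass 70% of its speed; a pose out of reach is approached as far as the arm can. A call with a number of a shift or a turn outside -1 to 1 is refused whole. A call with a gripper value outside its range is refused whole. The fingers move at their own pace and stop on an object; "grip_force" is the grip in N (left out, the last holds). Time passes only in rows, so rows that repeat a pose let the fingers close. It gives the time, the measured TCP pose, the force, the opening and the grip force at its end, in the units of the state.
- env.get_obs(): the state, without advancing time (a new reading comes with each control period).
- viewer.read_camera(name): name is "scene" or "top" or "wrist"; returns the picture (400x640x3 uint8, red, green, blue); there is no depth.
- viewer.get_calibration(name): a dict with "fov_y" (degrees; the focal length in pixels is half the picture's height over the tangent of half this angle, whatever the lens; pixels are square), "cx", "cy" (the principal point, pixels), "k1" (the pictures are not rectified: a ray, as slopes to the right and down, at radius r is drawn at 1 + k1 r^2 times it, then the intrinsics apply), "position" and "orientation" of the camera in the world. Camera axes: x right, y up, looking along -z (the intrinsics and any distortion apply to the point x, -y, -z); pixel columns grow to the right and rows downward; lengths in m; the calibration is good to about 2 mm. A picture is of the moment at which its call begins: read the wrist's pose just before it. get_calibration takes no time and is no camera call; for the wrist camera it gives the pose at the moment of the call.
- env.sign_off(): hands the job in; it is judged then, once.
Trained networks look in the newest picture that a camera, given by its name, has taken for a name from the list of things; names that differ only in an ending like _2 or _b are one class to them, and where a whole thing is asked for, a point or a joint stands for the part that bears it (a point fixed in the world has none). Each returns a list of dicts, best first, with "conf" (0 to 1); they miss things now and then, are a little off and sometimes report something else, mostly with a low value. They report only what shows in the picture. A call takes as long as a camera call.
- boxes_of(camera, target): "location" ([column, row] in pixels, amid what is visible of it).
- masks_of(camera, target): "pixels" (400x640 bool, what is visible of it) and "location" ([column, row] in pixels, amid what is visible of it).
The state is a dict: "time_s": time; "qpos": joint angles; "joint_velocities": joint speeds; "effort": joint torques, N m; "tool_pos": TCP position; "tool_rot": TCP orientation; "force": force on the tool from outside, world axes, zero at the start; "wrist_torque": the same for the moment, N m; "grip_width": finger opening in m; "grasp_force": force on a finger pad.
Only numpy, scipy, OpenCV 4.12 (cv2) and the standard library are available. Lean on these libraries where they do the work, as an engineer would, in place of code of your own. Each camera call takes 0.05 s, during which the arm holds its last target. There are 200 camera calls.

TASK

The balance springs of the small test fixture's hood need setting. Draw the bolt on top of the hood fully back out of its keeper so that the hood is free, then grip the hood's bar handle and raise the hood past its balance point, to where its springs clearly carry it. Keeping hold of the handle, ease it back down to just below the balance point and finish while holding it still there, so that I can get at the spring collars: never let the hood snap up, fly wide open or drop, and leave the other things on the bench where they are.

Things in the scene. Friction and masses are not known exactly. Their poses are not given: they have to be found in the camera images.
- fixture: Bench test fixture, fixed: grey housing 140 (x) x 180 (y) x 55 mm under a white sprung hood with a clear window. Origin: centre of its underside. x points from its front (handle side, toward the robot) to the hinge at the rear, y to its left, z up; yaw within 0.35 of the world. Hood shut: top at z 102, grey rear block to z 120, front face at x -70, sides at y +-80.
- hinge (a point): Middle of the hood's hinge line: x 60, y 0, z 65 mm in the fixture's frame; the line runs along the fixture's y and stays put. Brass spring collars sit at its two ends.
- hood (a joint): Angle of the hood (rad): 0 shut, grows as its front rises, stop at 1.1. Springs balance it (1.6 kg) at 0.55: below, it sinks shut by itself; above, they carry it up; it stays nowhere by itself. Force at the handle: 2.3 N down when shut, 0.5 N down at 0.45, 0.5 N up at 0.65. Clearly past balance: above 0.62. Just below balance: 0.41 to 0.52. Above 0.90: flown open.
- handle: Bar handle: black grip sleeve, 12 mm diameter, 94 long, along the fixture's y, revolving between legs at y +-52. Origin: middle of its axis; hood shut: x -110, y 0, z 80 mm in the fixture's frame, 40 before the hood's face. At hood angle a it is 170 cos a - 15 sin a before and 170 sin a + 15 cos a above the hinge. Pinch from above, fingers before and behind it, opened some 32 mm.
- bolt (a joint): Slide bolt on the hood's top, right-hand side (m): at 0 to 0.004 it is shot, its tongue under the steel keeper loop on the fixture's right side, and the hood cannot rise. Grows as it is drawn to the fixture's left (+y); end stop 0.026; fully back from 0.020. 1.5 N friction; stays where it is left.
- bolt_knob (a point): On the axis of the bolt's upright knob (12 mm diameter, 15 at the cap), at z 138 mm in the fixture's frame, 10 below its top; bolt at 0 and hood shut: x -52, y -46. The barrel's rails before and behind the knob reach z 116; the keeper loop at its right stands at y -84 to -92, x -33 to -71, top z 127.
- board_holder: Grey-green vice on a foot plate, holding a long green circuit board on edge, fixed (origin of no use): at the right of the fixture. The board runs from world (0.12, -0.50, 0.12) up to (0.50, -0.34, 0.355): keep the hand and wrist to the left of it.
- lamp_black: Black bench lamp, fixed (origin of no use). Two thin arms overhead: from the bench's front edge, world (0.23, 0.57, 0.09), to the elbow (0.41, 0.20, 0.35), then over the rear of the fixture to (0.57, -0.33, 0.52). Work with the tool leaning back 0.2 to 0.3 rad, wrist toward the robot, or the wrist strikes it; from the left, pass on this side of the elbow or above it.
- note_pad: Bystander, loose, to be left alone: small pink note pad, 39x51x12 (mm); origin at the centre of its underside.
- pliers: Bystander, loose, to be left alone: pliers with blue grips, 160 long, lying flat (mm); origin at the centre of its underside.
- solder_reel: Bystander, loose, to be left alone: small blue-flanged reel of solder wire, 63 across, 41 high (mm); origin at the centre of its underside.
- tape_roll: Bystander, loose, to be left alone: flat roll of yellow tape, 70 across, 19 high (mm); origin at the centre of its underside.
- component_box: Bystander, loose, to be left alone: flat blue component box with a white lid, 71x110x25 (mm); origin at the centre of its underside.
- tin: Bystander, loose, to be left alone: round grey-green tin, 65 across, 44 high (mm); origin at the centre of its underside.
- adapter: Bystander, loose, to be left alone: aluminium adapter box with a round plug at one end, 41x89x28 (mm); origin at the centre of its underside.

How it is judged:
By the outcome, as a careful person would: the job done as asked, in the order asked, and still so for the second after the job is handed in, while the arm keeps its last pose, push and grip.
It also fails if it takes over 45 s, if anything falls off the work surface, if the arm or the gripper's body presses on something with over 40 N, if the wrist force passes 120 N, or if a joint passes its speed limit or range.

## Working session

There is one attempt and no reset: what is moved stays moved. The work goes in short steps, Python scripts to look and compute and a tool call to move; the robot and the scene stay as the last step left them, time stands still between calls to the robot, and variables do not carry over. Pictures are saved under pics/ and viewed, at most 13 in all, crops included, and the job is handed in when it is done.

Besides the shell and the picture viewer there is one more tool, called after "Call:" by a JSON object that holds its "api" and its "payload", one argument or row to a line. apply_moves: Moves the arm, as the interface text tells. Shifts and turns lie within -1 to 1; 1 stands for 0.2 m of shift or 1.5 rad of turn. Its arguments: {"type":"object","properties":{"moves":{"type":"array","items":{"type":"array","items":{"type":"number","minimum":-1,"maximum":1}}},"grip_force":{"type":"number"}},"required":["moves"]}

```bash
mkdir -p pics
cat > h.py <<'E'
import numpy as np, cv2
from scipy.spatial.transform import Rotation as R
from cell import env, viewer, boxes_of, masks_of
def cal(n):
    c=viewer.get_calibration(n); return c
def rot(o):
    o=np.array(o,float)
    if o.shape==(3,3): return o
    if o.size==4: return R.from_quat(o).as_matrix()
    return R.from_euler('xyz',o,degrees=True).as_matrix()
def K(c): f=200/np.tan(np.radians(c['fov_y'])/2); return f
def proj(c,p):
    q=(np.atleast_2d(p)-np.array(c['position']))@rot(c['orientation'])
    s=np.c_[q[:,0]/-q[:,2],-q[:,1]/-q[:,2]]; r2=(s**2).sum(1,keepdims=True)
    s=s*(1+c['k1']*r2); return s*K(c)+[c['cx'],c['cy']]
def ray(c,uv):
    d=(np.array(uv,float)-[c['cx'],c['cy']])/K(c); s=d.copy()
    for _ in range(30): s=d/(1+c['k1']*(s@s))
    v=rot(c['orientation'])@np.array([s[0],-s[1],-1]); return np.array(c['position']),v/np.linalg.norm(v)
def atz(c,uv,z):
    o,v=ray(c,uv); return o+v*(z-o[2])/v[2]
def tri(obs):
    A=0;b=0
    for c,uv in obs:
        o,v=ray(c,uv);P=np.eye(3)-np.outer(v,v);A=A+P;b=b+P@o
    x=np.linalg.solve(A,b); return x,[np.round(proj(c,x)[0]-uv,1) for c,uv in obs]
E
python3 - <<'E'
from h import *
ims=[]
for n in ['scene','top','wrist']:
    im=viewer.read_camera(n); cv2.imwrite(f'pics/{n}0.png',im[:,:,::-1]); c=cal(n); print(n,c)
    for t in ['fixture','hood','handle','bolt','bolt_knob','hinge']:
        b=boxes_of(n,t); print(t,[(np.round(x['location']).tolist(),round(x['conf'],2)) for x in b[:3]])
o=env.get_obs(); print(o)
E
```

```text
scene {'fov_y': 45.50734275963534, 'cx': 325.6210514193311, 'cy': 202.9443642546361, 'k1': -0.12329932847130122, 'position': array([0.02197305, 0.26684466, 1.04080484]), 'orientation': array([ 3.00076603e+01,  3.15099481e-02, -1.33367096e+02])}
fixture [([322.0, 173.0], 0.6), ([347.0, 156.0], 0.15)]
hood []
handle [([355.0, 187.0], 0.48), ([247.0, 290.0], 0.37)]
bolt [([348.0, 161.0], 0.69), ([352.0, 193.0], 0.67), ([221.0, 272.0], 0.59)]
bolt_knob [([347.0, 156.0], 0.65)]
hinge [([324.0, 168.0], 0.56)]
top {'fov_y': 54.46027009686113, 'cx': 318.33430643729594, 'cy': 195.66888119090862, 'k1': -0.08646846407765586, 'position': array([ 0.28279649, -0.15712849,  1.10543326]), 'orientation': array([  9.61193765,   0.17887537, -88.99614249])}
fixture [([329.0, 178.0], 0.93)]
hood [([329.0, 178.0], 0.89)]
handle [([327.0, 215.0], 0.65)]
bolt []
bolt_knob []
hinge [([324.0, 180.0], 0.92)]
wrist {'fov_y': 71.27013867059651, 'cx': 319.7670668656798, 'cy': 205.35448141515946, 'k1': -0.04834326849454515, 'position': array([ 0.28924441, -0.58469485,  0.3863965 ]), 'orientation': array([-1.49848335e+01, -5.01016183e-02, -6.98486496e+01])}
fixture []
hood []
handle []
bolt []
bolt_knob []
hinge []
{'time_s': 1.05, 'qpos': array([70.70957267, 18.39223945, -4.01587885, 83.10753105,  1.2966819 ,
       78.5400251 , -3.25854894]), 'joint_velocities': array([ 0.05744694, -0.15433811,  0.07064775,  0.05083153,  0.03781332,
       -0.03036918, -0.04382846]), 'effort': array([-4.32254610e-04, -4.91117477e+01, -4.03916817e-01, -3.12780690e+01,
       -6.36932929e-02,  3.37395980e-02,  2.22607878e-05]), 'tool_pos': array([ 0.22333047, -0.61045769,  0.2225831 ]), 'tool_rot': array([1.79994572e+02, 4.39047155e-03, 2.01007982e+01]), 'force': array([ 0.00945934,  0.37794959, -0.41708452]), 'wrist_torque': array([ 0.01318381, -0.00295466, -0.04562386]), 'grasp_force': 0.0, 'grip_width': 0.08713132970787087}
```

Run:
```python
import cv2
a=cv2.imread('pics/scene0.png')[80:300,200:480];b=cv2.imread('pics/top0.png')[80:300,200:480]
cv2.imwrite('pics/sc.png',cv2.resize(a,None,fx=2.8,fy=2.7,interpolation=cv2.INTER_CUBIC)) 
cv2.imwrite('pics/tc.png',cv2.resize(b,None,fx=2.8,fy=2.7,interpolation=cv2.INTER_CUBIC))
```

```text
(no output)
```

View pics/sc.png

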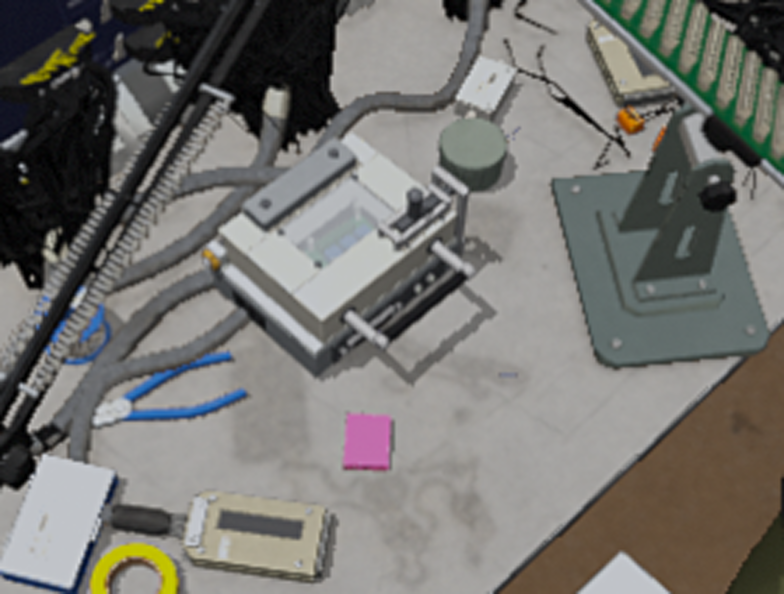

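View pics/tc.png

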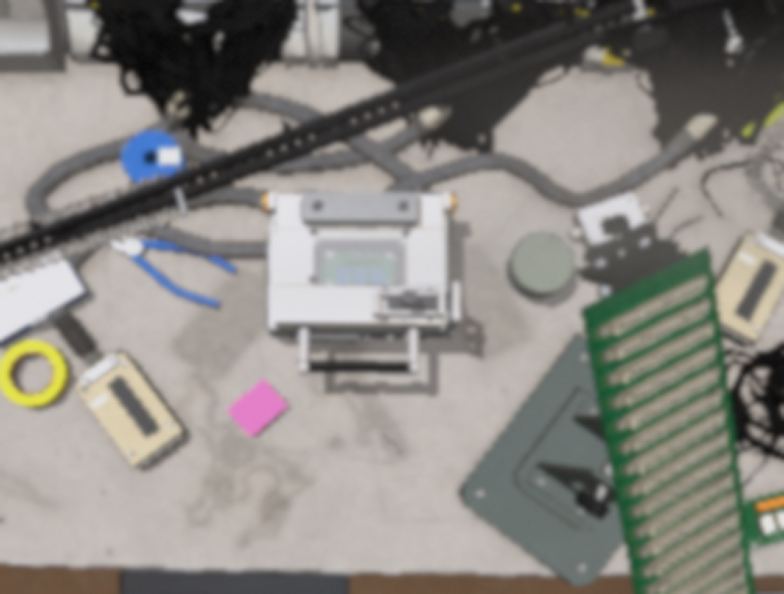

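View pics/top0.png

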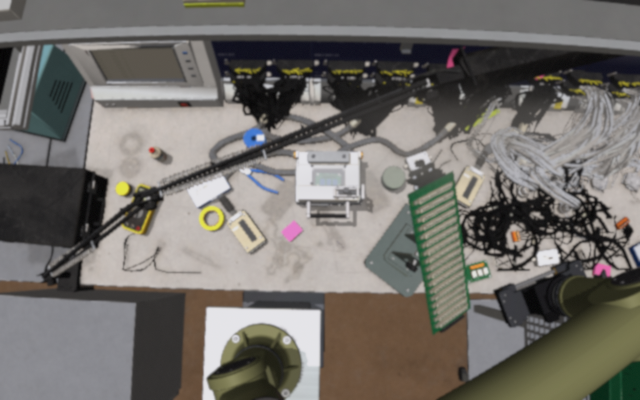

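```bash
cat >> h.py <<'E'
from scipy.optimize import least_squares
def F(p): # fixture->world
    c,s=np.cos(p[2]),np.sin(p[2]); return np.array([[c,-s,0],[s,c,0],[0,0,1]]),np.array([p[0],p[1],0])
def fw(p,q):
    Rm,t=F(p); return np.atleast_2d(q)@Rm.T/1000+t
E
python3 - <<'E'
from h import *
T,S=cal('top'),cal('scene')
cr=lambda u,v:np.array([200+u/2.8,80+v/2.7])
obs=[(T,[-110,47,80],cr(307,367)),(T,[-110,-47,80],cr(411,367)),(T,[60,84,65],cr(267,201)),(T,[60,-84,65],cr(453,201)),
(S,[-52,-46,148],cr(415,192)),(S,[60,84,65],cr(211,257))]
f=lambda p:np.concatenate([proj(c,fw(p,q))[0]-uv for c,q,uv in obs])
r=least_squares(f,[.45,-.17,0]);p=r.x;print(p,np.round(r.fun.reshape(-1,2),1))
for c,n in((T,'top'),(S,'scene')):
    im=cv2.imread(f'pics/{n}0.png'); im=cv2.resize(im[80:300,200:480],None,fx=2.8,fy=2.7)
    for q in [[-110,47,80],[-110,-47,80],[60,84,65],[60,-84,65],[-52,-46,148],[-70,80,102],[-70,-80,102],[-52,-88,127],[-70,90,0],[-70,-90,0],[-70,90,55],[-70,-90,55]]:
        u=(proj(c,fw(p,q))[0]-[200,80])*[2.8,2.7]; cv2.circle(im,tuple(int(i) for i in u),4,(0,0,255),1)
    cv2.imwrite(f'pics/o_{n}.png',im)
a=np.vstack([cv2.imread('pics/o_top.png')[150:420,200:550],cv2.imread('pics/o_scene.png')[120:390,200:550]]);cv2.imwrite('pics/o.png',a)
for n,q in (('knob',[-52,-46,138]),('handle',[-110,0,80]),('hinge',[60,0,65])): print(n,fw(p,q))
np.save('p.npy',p)
E
```

```text
[ 0.51396375 -0.17496006  0.01654339] [[ 0.4 -0.6]
 [-1.3 -0.6]
 [ 1.7  0.4]
 [-4.   0.4]
 [ 0.3 -0.7]
 [ 2.1 -1.1]]
knob [[ 0.46273182 -0.22181398  0.138     ]]
handle [[ 0.4039788  -0.17677975  0.08      ]]
hinge [[ 0.57395554 -0.1739675   0.065     ]]
```

View pics/o.png

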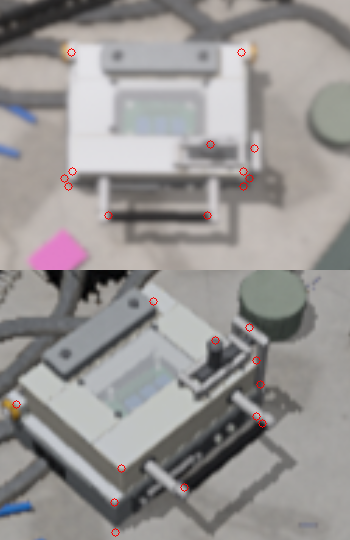

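```bash
cat > go.py <<'E'
import sys
from h import *
# usage: go.py x y z roll pitch yaw [from: 6 numbers]
a=[float(v) for v in sys.argv[1:]]
if len(a)>6: p0,r0=np.array(a[6:9]),rot(a[9:12])
else:
    o=env.get_obs(); p0,r0=np.array(o['tool_pos']),rot(o['tool_rot'])
    print('now',np.round(p0,4),np.round(o['tool_rot'],1),'t',o['time_s'],'q',np.round(o['qpos']),'F',np.round(o['force'],1))
d=r0.T@(np.array(a[:3])-p0)/.2; w=R.from_matrix(r0.T@rot(a[3:6])).as_rotvec()/1.5
print('row',np.round(np.r_[d,w],3).tolist())
E
python3 - <<'E'
from h import *
T,S=cal('top'),cal('scene')
cr=lambda u,v:np.array([200+u/2.8,80+v/2.7])
obs=[(T,[-110,47,80],cr(307,367)),(T,[-110,-47,80],cr(411,367)),(T,[60,1,65],cr(267,201)),(T,[60,-1,65],cr(453,201)),
(S,[-52,-46,148],cr(415,192)),(S,[60,1,65],cr(211,257))]
def f(p):
    o=[]
    for c,q,uv in obs:
        q=np.array(q,float)
        if abs(q[1])==1:q[1]*=p[3]*1000
        o.append(proj(c,fw(p,q))[0]-uv)
    return np.concatenate(o)
r=least_squares(f,[.45,-.17,0,.085]);p=r.x;print(p,np.round(r.fun.reshape(-1,2),1))
for n,q in (('knob',[-52,-46,138]),('handle',[-110,0,80]),('hinge',[60,0,65])): print(n,fw(p,q))
np.save('p.npy',p)
E
python3 go.py .223 -.61 .47 180 0 20.1
```

```text
[ 0.5138498  -0.17652271  0.00783799  0.09195877] [[ 0.6 -0.7]
 [-1.1 -0.4]
 [-0.4  0.2]
 [-0.4  0.8]
 [ 0.8 -0.8]
 [ 0.1  0.2]]
knob [[ 0.46221194 -0.22292887  0.138     ]]
handle [[ 0.40385318 -0.17738489  0.08      ]]
hinge [[ 0.57384796 -0.17605244  0.065     ]]
now [ 0.2233 -0.6105  0.2226] [180.    0.   20.1] t 1.05 q [71. 18. -4. 83.  1. 79. -3.] F [ 0.   0.4 -0.4]
row [-0.001, -0.003, -1.237, 0.0, 0.0, 0.0]
```

Call:
{"api": "apply_moves", "payload": {
  "moves": [
    [0, 0, -1, 0, 0, 0, 0.4],
    [0, 0, -1, 0, 0, 0, 0.4],
    [0, 0, -1, 0, 0, 0, 0.4],
    [0, 0, -1, 0, 0, 0, 0.4],
    [0, 0, -1, 0, 0, 0, 0.4]
  ]
}}

```text
time_s: 1.55
tool_pos: [0.2241, -0.612, 0.4317]
tool_rot: [179.2, -0.0, 20.1]
force: [-0.3, -0.9, 0.1]
grip_width: 0.0548
grasp_force: 0.0
```

```bash
python3 go.py .36 -.40 .48 180 -8 10; python3 go.py .39 -.22 .38 180 -14 1 .36 -.40 .48 180 -8 10
```

```text
now [ 0.2241 -0.612   0.4317] [179.2  -0.   20.1] t 1.55 q [ 70.  18.  -4.  60.   1. 101.  -3.] F [-0.3 -0.9  0.1]
row [1.003, -0.758, -0.252, 0.001, 0.092, 0.118]
row [0.231, -0.86, 0.537, -0.02, 0.07, 0.103]
```

Call:
{"api": "apply_moves", "payload": {
  "moves": [
    [0.2, -0.15, -0.25, 0, 0, 0, 0.4],
    [1, -0.75, -0.25, 0, 0.09, 0.12, 0.4],
    [1, -0.75, -0.25, 0, 0.09, 0.12, 0.4],
    [1, -0.75, -0.25, 0, 0.09, 0.12, 0.4],
    [1, -0.75, -0.25, 0, 0.09, 0.12, 0.4],
    [1, -0.75, -0.25, 0, 0.09, 0.12, 0.4],
    [1, -0.75, -0.25, 0, 0.09, 0.12, 0.4],
    [1, -0.75, -0.25, 0, 0.09, 0.12, 0.4]
  ]
}}

```text
time_s: 2.35
tool_pos: [0.3587, -0.4019, 0.4722]
tool_rot: [-179.3, -7.6, 9.6]
force: [-1.0, -0.6, -0.9]
grip_width: 0.0347
grasp_force: 0.0
```

```bash
python3 go.py .38 -.23 .33 180 -14 1
```

```text
now [ 0.3587 -0.4019  0.4722] [-179.3   -7.6    9.6] t 2.35 q [ 60.   3. -10.  74.  -7. 100. -32.] F [-1.  -0.6 -0.9]
row [0.152, -0.821, 0.748, -0.027, 0.075, 0.098]
```

Call:
{"api": "apply_moves", "payload": {
  "moves": [
    [0.0, -0.8, 0.05, 0, 0.07, 0.1, 0.4],
    [0.0, -0.8, 0.05, 0, 0.07, 0.1, 0.4],
    [0.0, -0.8, 0.05, 0, 0.07, 0.1, 0.4],
    [0.15, -0.82, 0.75, -0.02, 0.07, 0.1, 0.4],
    [0.15, -0.82, 0.75, -0.02, 0.07, 0.1, 0.4],
    [0.15, -0.82, 0.75, -0.02, 0.07, 0.1, 0.4],
    [0.15, -0.82, 0.75, -0.02, 0.07, 0.1, 0.4],
    [0.15, -0.82, 0.75, -0.02, 0.07, 0.1, 0.4]
  ]
}}

```text
time_s: 3.15
tool_pos: [0.3797, -0.2308, 0.3306]
tool_rot: [-179.4, -13.6, 0.8]
force: [0.5, -0.2, 2.1]
grip_width: 0.0349
grasp_force: 0.0
```

Run:
```python
from h import *
o=env.get_obs();c=cal('wrist');im=viewer.read_camera('wrist');print(o['tool_pos'],o['tool_rot'],o['qpos'].round(),c)
for t in ['handle','bolt_knob','bolt','hinge']:
    b=boxes_of('wrist',t); print(t,[(np.round(x['location']).tolist(),round(x['conf'],2)) for x in b[:3]])
p=np.load('p.npy')
for q in [[-110,47,80],[-110,-47,80],[60,92,65],[60,-92,65],[-52,-46,148],[-52,-46,138],[-70,80,102],[-70,-80,102],[-52,-88,127]]:
    u=proj(c,fw(p,q))[0]; cv2.circle(im,tuple(int(i) for i in u),4,(255,0,0),1); print(q,u.round())
cv2.imwrite('pics/w1.png',im[:,:,::-1])
```

```text
[ 0.3796783  -0.23084537  0.33055932] [-179.37755462  -13.59707827    0.7634499 ] [ 47. -17.  -9. 108. -12.  79. -50.] {'fov_y': 71.27013867059651, 'cx': 319.7670668656798, 'cy': 205.35448141515946, 'k1': -0.04834326849454515, 'position': array([ 0.40979023, -0.23070105,  0.50635843]), 'orientation': array([ -1.37053343,   0.56729584, -89.03898372])}
handle [([285.0, 203.0], 0.71), ([234.0, 218.0], 0.49)]
bolt_knob [([312.0, 163.0], 0.63)]
bolt [([315.0, 160.0], 0.57), ([102.0, 154.0], 0.34)]
hinge [([285.0, 134.0], 0.93)]
[-110, 47, 80] [257. 202.]
[-110, -47, 80] [318. 202.]
[60, 92, 65] [232.  95.]
[60, -92, 65] [348.  95.]
[-52, -46, 148] [317. 158.]
[-52, -46, 138] [317. 159.]
[-70, 80, 102] [231. 174.]
[-70, -80, 102] [341. 175.]
[-52, -88, 127] [348. 160.]
```

View pics/w1.png

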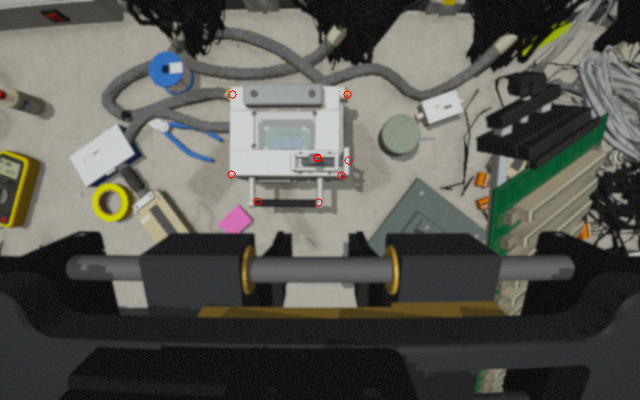

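```bash
python3 go.py .45 -.220 .18 180 -14.5 0.5;python3 go.py .464 -.22 .124 180 -14.5 .5  .45 -.220 .18 180 -14.5 0.5
```

```text
now [ 0.3808 -0.2307  0.3325] [-179.5  -13.8    0.8] t 3.4 q [ 47. -17. -10. 108. -12.  79. -50.] F [ 0.2  0.2 -0.5]
row [0.155, -0.042, 0.824, -0.006, 0.008, 0.004]
row [-0.002, 0.001, 0.289, 0.0, 0.0, 0.0]
```

Call:
{"api": "apply_moves", "payload": {
  "moves": [
    [0.155, -0.042, 0.4, -0.006, 0.008, 0.004, 0.35],
    [0.155, -0.042, 0.825, -0.006, 0.008, 0.004, 0.35],
    [0.155, -0.042, 0.825, -0.006, 0.008, 0.004, 0.35],
    [0.155, -0.042, 0.825, -0.006, 0.008, 0.004, 0.35],
    [0.155, -0.042, 0.825, -0.006, 0.008, 0.004, 0.35],
    [0.155, -0.042, 0.825, -0.006, 0.008, 0.004, 0.35],
    [0.155, -0.042, 0.825, -0.006, 0.008, 0.004, 0.35]
  ]
}}

```text
time_s: 4.1
tool_pos: [0.4502, -0.2192, 0.1796]
tool_rot: [-180.0, -14.5, 0.5]
force: [0.8, -0.1, 1.0]
grip_width: 0.0306
grasp_force: 0.0
```

```bash
python3 go.py .464 -.22 .124 180 -14.5 .5
python3 - <<'E'
from h import *
c=cal('wrist');im=viewer.read_camera('wrist');o=env.get_obs();p=np.load('p.npy');print(o['grip_width'])
for t in ['bolt_knob','bolt']:
    b=boxes_of('wrist',t); print(t,[(np.round(x['location']).tolist(),round(x['conf'],2)) for x in b[:3]])
for q in [[-52,-46,148],[-52,-46,138],[-70,-80,102],[-52,-88,127]]:
    u=proj(c,fw(p,q))[0]; cv2.circle(im,tuple(int(i) for i in u),4,(255,0,0),1); print(q,u.round())
cv2.imwrite('pics/w2.png',im[:,:,::-1])
E
```

```text
now [ 0.4502 -0.2192  0.1796] [-180.   -14.5    0.5] t 4.1 q [ 45.  -7. -15. 117. -11.  58. -55.] F [ 0.8 -0.1  1. ]
row [-0.003, 0.005, 0.287, -0.0, -0.0, 0.0]
0.030619323985918864
bolt_knob [([324.0, 224.0], 0.93)]
bolt [([326.0, 222.0], 0.89)]
[-52, -46, 148] [327. 224.]
[-52, -46, 138] [326. 223.]
[-70, -80, 102] [363. 240.]
[-52, -88, 127] [377. 222.]
```

View pics/w2.png

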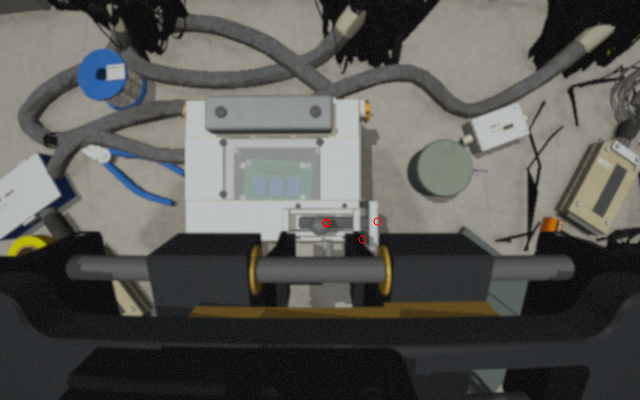

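Call:
{"api": "apply_moves", "payload": {
  "moves": [
    [0, 0, 0.15, 0, 0, 0, 0.35],
    [0, 0, 0.25, 0, 0, 0, 0.35],
    [0, 0, 0.285, 0, 0, 0, 0.35],
    [0, 0, 0.285, 0, 0, 0, 0.35],
    [0, 0, 0.285, 0, 0, 0, 0.35]
  ]
}}

```text
time_s: 4.75
tool_pos: [0.4638, -0.218, 0.1229]
tool_rot: [-179.9, -14.4, 0.6]
force: [1.1, 0.1, 0.1]
grip_width: 0.0303
grasp_force: 0.0
```

Call:
{"api": "apply_moves", "payload": {
  "moves": [
    [0, 0, 0, 0, 0, 0, 0.1],
    [0, 0, 0, 0, 0, 0, 0.1],
    [0, 0, 0, 0, 0, 0, 0.1],
    [0, 0, 0, 0, 0, 0, 0.1],
    [0, 0, 0, 0, 0, 0, 0.1],
    [0, 0, 0, 0, 0, 0, 0.1]
  ],
  "grip_force": 12
}}

```text
time_s: 5.35
tool_pos: [0.4636, -0.218, 0.1222]
tool_rot: [-179.9, -14.3, 0.5]
force: [-2.2, -0.9, 3.3]
grip_width: 0.0116
grasp_force: 12.0
```

Call:
{"api": "apply_moves", "payload": {
  "moves": [
    [0, -0.03, 0, 0, 0, 0, 0.1],
    [0, -0.06, 0, 0, 0, 0, 0.1],
    [0, -0.09, 0, 0, 0, 0, 0.1],
    [0, -0.115, 0, 0, 0, 0, 0.1],
    [0, -0.125, 0, 0, 0, 0, 0.1],
    [0, -0.125, 0, 0, 0, 0, 0.1],
    [0, -0.125, 0, 0, 0, 0, 0.1]
  ]
}}

```text
time_s: 6.05
tool_pos: [0.4633, -0.1947, 0.1223]
tool_rot: [180.0, -14.4, 0.5]
force: [0.1, -7.2, 1.9]
grip_width: 0.0115
grasp_force: 12.0
```

Call:
{"api": "apply_moves", "payload": {
  "moves": [
    [0, 0.01, 0, 0, 0, 0, 0.35],
    [0, 0.01, 0, 0, 0, 0, 0.35],
    [0, 0.01, 0, 0, 0, 0, 0.35],
    [0, 0.01, -0.1, 0, 0, 0, 0.35],
    [0, 0.01, -0.3, 0, 0, 0, 0.35],
    [0, 0.01, -0.4, 0, 0, 0, 0.35],
    [0, 0.01, -0.4, 0, 0, 0, 0.35]
  ]
}}

```text
time_s: 6.75
tool_pos: [0.4447, -0.1952, 0.2024]
tool_rot: [-180.0, -14.6, 0.6]
force: [-0.1, -0.3, 0.4]
grip_width: 0.0305
grasp_force: 0.0
```

Run:
```python
from h import *
c=cal('wrist');im=viewer.read_camera('wrist');o=env.get_obs();p=np.load('p.npy');print(o['tool_pos'],o['qpos'].round(),o['grip_width'])
for t in ['bolt_knob','handle']:
    b=boxes_of('wrist',t); print(t,[(np.round(x['location']).tolist(),round(x['conf'],2)) for x in b[:3]])
for q in [[-52,-46,148],[-52,-26,148],[-52,-20,148],[-52,-88,127],[60,92,65],[60,-92,65]]:
    u=proj(c,fw(p,q))[0]; cv2.circle(im,tuple(int(i) for i in u),3,(255,0,0),1); print(q,u.round())
cv2.imwrite('pics/w3.png',cv2.resize(im[80:260,150:410,::-1],None,fx=3,fy=3,interpolation=cv2.INTER_CUBIC))
```

```text
[ 0.44387775 -0.19471745  0.20029668] [ 44. -11. -16. 117. -11.  60. -57.] 0.029981437997828916
bolt_knob [([330.0, 214.0], 0.61)]
handle []
[-52, -46, 148] [355. 215.]
[-52, -26, 148] [331. 215.]
[-52, -20, 148] [324. 215.]
[-52, -88, 127] [398. 215.]
[60, 92, 65] [224. 113.]
[60, -92, 65] [387. 113.]
```

View pics/w3.png

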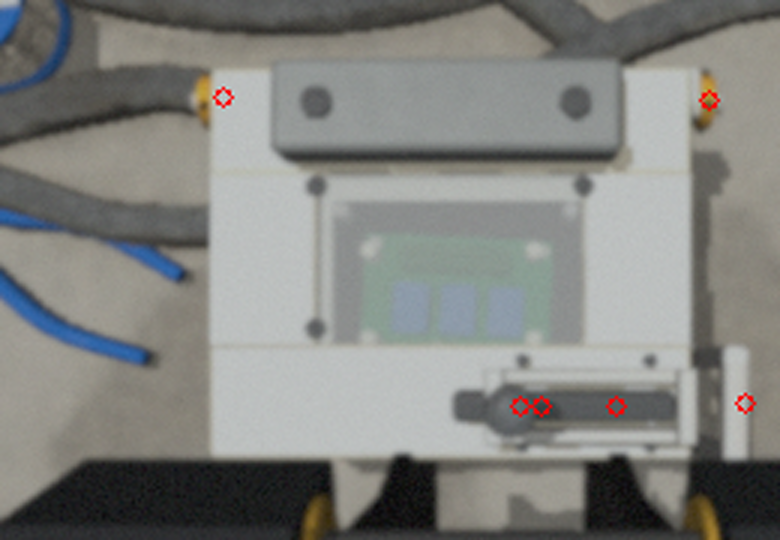

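```bash
python3 go.py .380 -.145 .175 165.7 0 90.4
```

```text
now [ 0.4428 -0.1941  0.198 ] [-179.8  -14.2    0.6] t 6.9 q [ 44. -10. -16. 118. -11.  60. -57.] F [ 0.3  0.6 -1.1]
row [-0.33, -0.248, 0.036, -0.003, -0.002, -1.045]
```

Call:
{"api": "apply_moves", "payload": {
  "moves": [
    [-0.2, -0.2, -0.05, 0, 0, -1, 0.37],
    [-0.33, -0.25, 0.0, 0, 0, -1, 0.37],
    [-0.33, -0.25, 0.03, 0, 0, -1, 0.37],
    [-0.33, -0.25, 0.03, 0, 0, -1, 0.37],
    [-0.33, -0.25, 0.03, 0, 0, -1, 0.37],
    [-0.33, -0.25, 0.03, 0, 0, -1, 0.37],
    [-0.33, -0.25, 0.03, 0, 0, -1, 0.37],
    [-0.33, -0.25, 0.03, 0, 0, -1, 0.37],
    [-0.33, -0.25, 0.03, 0, 0, -1, 0.37],
    [-0.33, -0.25, 0.03, 0, 0, -1, 0.37],
    [-0.33, -0.25, 0.03, 0, 0, -1, 0.37],
    [-0.33, -0.25, 0.03, 0, 0, -1, 0.37]
  ]
}}

```text
time_s: 8.1
tool_pos: [0.3934, -0.1508, 0.1677]
tool_rot: [166.8, -1.7, 86.9]
force: [0.4, -1.0, 0.3]
grip_width: 0.0317
grasp_force: 0.0
```

```bash
python3 go.py .380 -.145 .175 165.7 0 90.4;  python3 - <<'E'
from h import *
c=cal('wrist');im=viewer.read_camera('wrist');o=env.get_obs();p=np.load('p.npy')
b=boxes_of('wrist','handle'); print([(np.round(x['location']).tolist(),round(x['conf'],2)) for x in b[:3]])
for q in [[-110,47,80],[-110,-47,80],[-110,0,80],[60,95,65],[-70,80,102]]:
    u=proj(c,fw(p,q))[0]; cv2.circle(im,tuple(int(i) for i in u),3,(255,0,0),1); print(q,u.round())
cv2.imwrite('pics/w4.png',im[:,:,::-1])
E
```

```text
now [ 0.3934 -0.1508  0.1677] [166.8  -1.7  86.9] t 8.1 q [ 40. -17. -14. 126. -12.  59.  28.] F [ 0.4 -1.   0.3]
row [0.026, -0.058, -0.05, -0.012, -0.009, -0.045]
[([309.0, 222.0], 0.74)]
[-110, 47, 80] [307. 191.]
[-110, -47, 80] [315. 282.]
[-110, 0, 80] [311. 239.]
[60, 95, 65] [457. 128.]
[-70, 80, 102] [355. 152.]
```

View pics/w4.png

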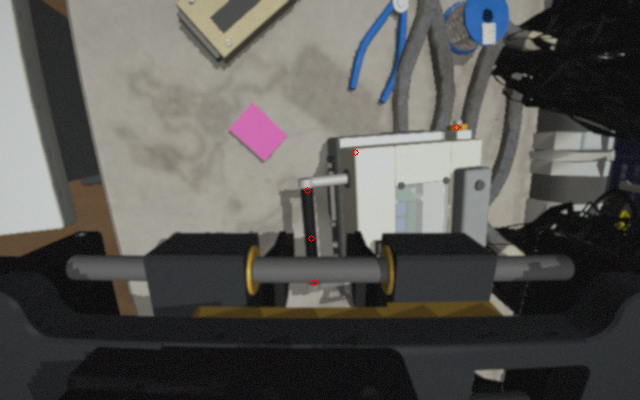

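```bash
python3 go.py .399 -.145 .120 165.7 0 90.4
```

```text
now [ 0.3932 -0.1511  0.1679] [166.8  -1.7  86.7] t 8.2 q [ 40. -17. -14. 126. -12.  59.  27.] F [ 0.2  0.4 -0.5]
row [0.025, -0.028, 0.24, -0.012, -0.009, -0.046]
```

Call:
{"api": "apply_moves", "payload": {
  "moves": [
    [0.025, -0.028, 0.12, -0.012, -0.009, -0.046, 0.32],
    [0.025, -0.028, 0.24, -0.012, -0.009, -0.046, 0.32],
    [0.025, -0.028, 0.24, -0.012, -0.009, -0.046, 0.32],
    [0.025, -0.028, 0.24, -0.012, -0.009, -0.046, 0.32],
    [0.025, -0.028, 0.24, -0.012, -0.009, -0.046, 0.32]
  ]
}}

```text
time_s: 8.7
tool_pos: [0.4009, -0.146, 0.1229]
tool_rot: [165.5, 0.1, 90.4]
force: [-0.0, 0.5, 0.6]
grip_width: 0.0278
grasp_force: 0.0
```

```bash
python3 go.py .4065 -.145 .0675 165.7 0 90.4
```

```text
now [ 0.4009 -0.146   0.1229] [1.655e+02 1.000e-01 9.040e+01] t 8.7 q [ 36. -15. -14. 130. -12.  51.  30.] F [-0.   0.5  0.6]
row [0.005, -0.042, 0.275, 0.003, 0.001, 0.0]
```

Call:
{"api": "apply_moves", "payload": {
  "moves": [
    [0.005, -0.02, 0.1, 0, 0, 0, 0.32],
    [0.005, -0.04, 0.2, 0, 0, 0, 0.32],
    [0.005, -0.042, 0.275, 0, 0, 0, 0.32],
    [0.005, -0.042, 0.275, 0, 0, 0, 0.32],
    [0.005, -0.042, 0.275, 0, 0, 0, 0.32]
  ]
}}

```text
time_s: 9.2
tool_pos: [0.4064, -0.1451, 0.0676]
tool_rot: [165.5, 0.1, 90.4]
force: [0.6, 0.2, 1.2]
grip_width: 0.028
grasp_force: 0.0
```

Call:
{"api": "apply_moves", "payload": {
  "moves": [
    [0, 0, 0, 0, 0, 0, 0.05],
    [0, 0, 0, 0, 0, 0, 0.05],
    [0, 0, 0, 0, 0, 0, 0.05],
    [0, 0, 0, 0, 0, 0, 0.05],
    [0, 0, 0, 0, 0, 0, 0.05],
    [0, 0, 0, 0, 0, 0, 0.05]
  ],
  "grip_force": 25
}}

```text
time_s: 9.8
tool_pos: [0.4061, -0.145, 0.067]
tool_rot: [165.5, 0.1, 90.4]
force: [-3.0, -1.1, 4.5]
grip_width: 0.0111
grasp_force: 25.0
```

Run:
```python
from h import *
o=env.get_obs();print({k:np.round(o[k],4).tolist() for k in ['time_s','qpos','tool_pos','tool_rot','force','grip_width','grasp_force']})
```

```text
{'time_s': 9.8, 'qpos': [36.0617, -9.661, -14.5728, 133.4128, -11.2569, 42.9207, 29.1887], 'tool_pos': [0.4061, -0.145, 0.067], 'tool_rot': [165.5085, 0.1225, 90.3905], 'force': [-2.9604, -1.0557, 4.4769], 'grip_width': 0.0111, 'grasp_force': 25.0024}
```

```bash
cat > arc.py <<'E'
import sys, numpy as np
t=np.radians(14.5)
P=lambda a:np.array([170-170*np.cos(a)+15*np.sin(a),170*np.sin(a)+15*np.cos(a)-15])
def row(a,a0):
    d=(P(a)-P(a0))/200; return [round(d[0]*np.cos(t)+d[1]*np.sin(t),3),round(d[0]*np.sin(t)-d[1]*np.cos(t),3)]
a0,a1,n=float(sys.argv[1]),float(sys.argv[2]),int(sys.argv[3])
for a in np.linspace(a0,a1,n+1)[1:]: print(round(a,3),row(a,a0),P(a).round(1))
E
python3 arc.py 0 .45 15
```

```text
0.03 [np.float64(0.009), np.float64(-0.024)] [0.5 5.1]
0.06 [np.float64(0.019), np.float64(-0.048)] [ 1.2 10.2]
0.09 [np.float64(0.029), np.float64(-0.071)] [ 2.  15.2]
0.12 [np.float64(0.04), np.float64(-0.094)] [ 3.  20.2]
0.15 [np.float64(0.052), np.float64(-0.117)] [ 4.2 25.2]
0.18 [np.float64(0.064), np.float64(-0.139)] [ 5.4 30.2]
0.21 [np.float64(0.077), np.float64(-0.161)] [ 6.9 35.1]
0.24 [np.float64(0.091), np.float64(-0.183)] [ 8.4 40. ]
0.27 [np.float64(0.105), np.float64(-0.204)] [10.2 44.8]
0.3 [np.float64(0.12), np.float64(-0.225)] [12.  49.6]
0.33 [np.float64(0.136), np.float64(-0.245)] [14.  54.3]
0.36 [np.float64(0.152), np.float64(-0.265)] [16.2 58.9]
0.39 [np.float64(0.169), np.float64(-0.284)] [18.5 63.5]
0.42 [np.float64(0.186), np.float64(-0.303)] [20.9 68. ]
0.45 [np.float64(0.204), np.float64(-0.321)] [23.4 72.5]
```

First a small lift to check that the hood is free and the force stays low.

Call:
{"api": "apply_moves", "payload": {
  "moves": [
    [0, 0.009, -0.024, 0, 0, 0, 0.05],
    [0, 0.019, -0.048, 0, 0, 0, 0.05],
    [0, 0.029, -0.071, 0, 0, 0, 0.05],
    [0, 0.04, -0.094, 0, 0, 0, 0.05],
    [0, 0.04, -0.094, 0, 0, 0, 0.05]
  ]
}}

```text
time_s: 10.3
tool_pos: [0.4089, -0.145, 0.0874]
tool_rot: [165.5, 0.1, 90.4]
force: [-0.2, -2.3, -3.0]
grip_width: 0.0115
grasp_force: 25.0
```

```bash
python3 arc.py 0.12 .42 10|sed 's/np.float64//g'
python3 - <<'E'
from h import *
viewer.read_camera('scene'); viewer.read_camera('top')
for n in('scene','top'):
  b=boxes_of(n,'handle'); print([(np.round(x['location']).tolist(),round(x['conf'],2)) for x in b[:3]])
E
```

```text
0.15 [(0.012), (-0.023)] [ 4.2 25.2]
0.18 [(0.024), (-0.045)] [ 5.4 30.2]
0.21 [(0.037), (-0.067)] [ 6.9 35.1]
0.24 [(0.051), (-0.089)] [ 8.4 40. ]
0.27 [(0.065), (-0.11)] [10.2 44.8]
0.3 [(0.08), (-0.131)] [12.  49.6]
0.33 [(0.096), (-0.151)] [14.  54.3]
0.36 [(0.112), (-0.171)] [16.2 58.9]
0.39 [(0.129), (-0.19)] [18.5 63.5]
0.42 [(0.146), (-0.209)] [20.9 68. ]
[([221.0, 273.0], 0.73)]
[([337.0, 212.0], 0.42)]
```

Call:
{"api": "apply_moves", "payload": {
  "moves": [
    [0, 0.012, -0.023, 0, 0, 0, 0.05],
    [0, 0.024, -0.045, 0, 0, 0, 0.05],
    [0, 0.037, -0.067, 0, 0, 0, 0.05],
    [0, 0.051, -0.089, 0, 0, 0, 0.05],
    [0, 0.065, -0.11, 0, 0, 0, 0.05],
    [0, 0.08, -0.131, 0, 0, 0, 0.05],
    [0, 0.096, -0.151, 0, 0, 0, 0.05],
    [0, 0.112, -0.171, 0, 0, 0, 0.05],
    [0, 0.129, -0.19, 0, 0, 0, 0.05],
    [0, 0.146, -0.209, 0, 0, 0, 0.05],
    [0, 0.146, -0.209, 0, 0, 0, 0.05]
  ]
}}

```text
time_s: 11.6
tool_pos: [0.4269, -0.1447, 0.1354]
tool_rot: [165.5, 0.1, 90.4]
force: [-1.5, -4.4, 0.5]
grip_width: 0.011
grasp_force: 25.0
```

```bash
python3 arc.py 0.42 .69 9|sed 's/np.float64//g'
python3 - <<'E'
from h import *
im=viewer.read_camera('scene');im2=viewer.read_camera('top');o=env.get_obs()
print({k:np.round(o[k],4).tolist() for k in ['time_s','qpos','tool_pos','force','grip_width']})
cv2.imwrite('pics/m.png',np.vstack([cv2.resize(x[90:240,230:450,::-1],None,fx=2,fy=2) for x in (im,im2)]))
E
```

```text
0.45 [(0.018), (-0.018)] [23.4 72.5]
0.48 [(0.036), (-0.036)] [26.1 76.8]
0.51 [(0.055), (-0.053)] [29.  81.1]
0.54 [(0.075), (-0.07)] [31.9 85.3]
0.57 [(0.095), (-0.086)] [35.  89.4]
0.6 [(0.115), (-0.101)] [38.2 93.4]
0.63 [(0.136), (-0.116)] [41.5 97.3]
0.66 [(0.158), (-0.13)] [ 44.9 101.1]
0.69 [(0.179), (-0.143)] [ 48.4 104.8]
{'time_s': 11.7, 'qpos': [36.026, -12.4299, -14.9627, 126.83, -10.5516, 52.083, 26.9777], 'tool_pos': [0.4266, -0.1447, 0.1349], 'force': [-1.3226, -4.8444, 1.4759], 'grip_width': 0.0111}
```

View pics/m.png

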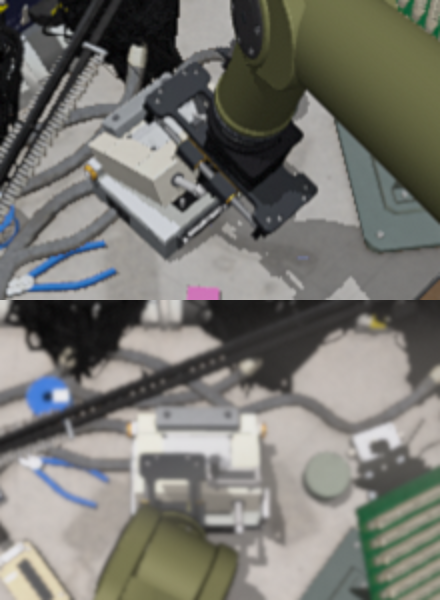

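Call:
{"api": "apply_moves", "payload": {
  "moves": [
    [0, 0.018, -0.018, 0, 0, 0, 0.05],
    [0, 0.036, -0.036, 0, 0, 0, 0.05],
    [0, 0.055, -0.053, 0, 0, 0, 0.05],
    [0, 0.075, -0.07, 0, 0, 0, 0.05],
    [0, 0.095, -0.086, 0, 0, 0, 0.05],
    [0, 0.115, -0.101, 0, 0, 0, 0.05],
    [0, 0.136, -0.116, 0, 0, 0, 0.05],
    [0, 0.158, -0.13, 0, 0, 0, 0.05],
    [0, 0.179, -0.143, 0, 0, 0, 0.05],
    [0, 0.179, -0.143, 0, 0, 0, 0.05],
    [0, 0.179, -0.143, 0, 0, 0, 0.05],
    [0, 0.179, -0.143, 0, 0, 0, 0.05]
  ]
}}

```text
time_s: 12.9
tool_pos: [0.4545, -0.1445, 0.1721]
tool_rot: [165.5, 0.1, 90.4]
force: [-3.0, -4.5, 4.4]
grip_width: 0.0112
grasp_force: 25.0
```

```bash
python3 arc.py 0.69 .47 11|sed 's/np.float64//g'
python3 - <<'E'
from h import *
c=cal('wrist');im=viewer.read_camera('wrist');im2=viewer.read_camera('scene');o=env.get_obs()
print({k:np.round(o[k],4).tolist() for k in ['time_s','qpos','tool_pos','tool_rot','force','grip_width']})
p=np.load('p.npy');p[1]+=.0025;S=cal('scene');im2=im2.copy()
for a,col in((.62,(255,0,0)),(.69,(0,255,0))):
  for y in(80,):
   for X,Z in ((-130,37),(-130,-8),(0,37),(-170,15)):
    q=[60+X*np.cos(a)+Z*np.sin(a),y,65-X*np.sin(a)+Z*np.cos(a)]
    u=proj(S,fw(p,q))[0];cv2.circle(im2,tuple(int(i) for i in u.round()),1,col,-1)
cv2.imwrite('pics/s5.png',cv2.resize(im2[90:230,240:400,::-1],None,fx=4,fy=4,interpolation=cv2.INTER_NEAREST))
E
```

```text
0.67 [(-0.015), (0.009)] [ 46.1 102.3]
0.65 [(-0.029), (0.018)] [43.7 99.8]
0.63 [(-0.043), (0.028)] [41.5 97.3]
0.61 [(-0.057), (0.037)] [39.3 94.7]
0.59 [(-0.071), (0.047)] [37.1 92. ]
0.57 [(-0.084), (0.058)] [35.  89.4]
0.55 [(-0.098), (0.068)] [32.9 86.6]
0.53 [(-0.111), (0.079)] [30.9 83.9]
0.51 [(-0.124), (0.09)] [29.  81.1]
0.49 [(-0.137), (0.102)] [27.1 78.2]
0.47 [(-0.149), (0.113)] [25.2 75.4]
{'time_s': 13.0, 'qpos': [35.7697, -11.0563, -15.9732, 121.2135, -9.4716, 56.055, 24.5074], 'tool_pos': [0.4545, -0.1445, 0.1721], 'tool_rot': [165.5054, 0.1277, 90.3992], 'force': [-3.0092, -3.1933, 4.5111], 'grip_width': 0.0111}
```

View pics/s5.png

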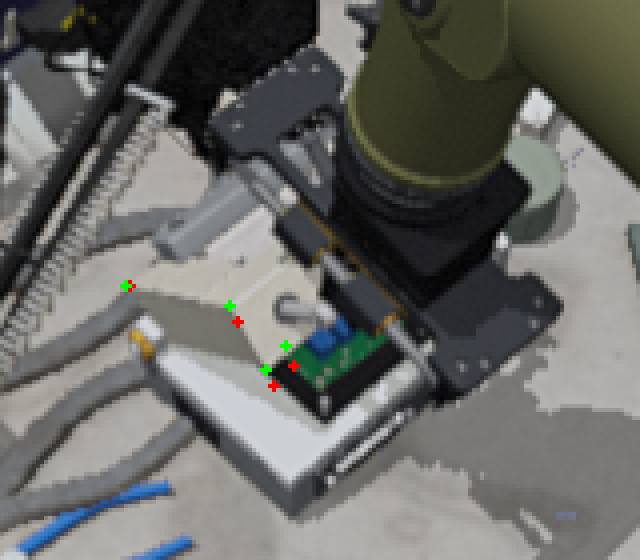

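Call:
{"api": "apply_moves", "payload": {
  "moves": [
    [0, -0.015, 0.009, 0, 0, 0, 0.05],
    [0, -0.029, 0.018, 0, 0, 0, 0.05],
    [0, -0.043, 0.028, 0, 0, 0, 0.05],
    [0, -0.057, 0.037, 0, 0, 0, 0.05],
    [0, -0.071, 0.047, 0, 0, 0, 0.05],
    [0, -0.084, 0.058, 0, 0, 0, 0.05],
    [0, -0.098, 0.068, 0, 0, 0, 0.05],
    [0, -0.111, 0.079, 0, 0, 0, 0.05],
    [0, -0.124, 0.09, 0, 0, 0, 0.05],
    [0, -0.137, 0.102, 0, 0, 0, 0.05],
    [0, -0.149, 0.113, 0, 0, 0, 0.05],
    [0, -0.15, 0.114, 0, 0, 0, 0.05],
    [0, -0.15, 0.114, 0, 0, 0, 0.05],
    [0, -0.15, 0.114, 0, 0, 0, 0.05],
    [0, -0.15, 0.114, 0, 0, 0, 0.05]
  ]
}}

```text
time_s: 14.5
tool_pos: [0.4306, -0.1447, 0.1417]
tool_rot: [165.6, 0.1, 90.4]
force: [-2.1, -4.5, 1.7]
grip_width: 0.0113
grasp_force: 25.0
```

Run:
```python
from h import *
im2=viewer.read_camera('scene').copy();o=env.get_obs()
print({k:np.round(o[k],4).tolist() for k in ['time_s','joint_velocities','tool_pos','force','grip_width']})
p=np.load('p.npy');p[1]+=.0025;S=cal('scene')
for a,col in((.41,(255,0,0)),(.465,(0,255,0)),(.52,(255,0,0))):
   for X,Z in ((-130,37),(-130,-8)):
    q=[60+X*np.cos(a)+Z*np.sin(a),80,65-X*np.sin(a)+Z*np.cos(a)]
    u=proj(S,fw(p,q))[0];cv2.circle(im2,tuple(int(i) for i in u.round()),1,col,-1)
cv2.imwrite('pics/s6.png',cv2.resize(im2[90:230,240:400,::-1],None,fx=4,fy=4,interpolation=cv2.INTER_NEAREST))
```

```text
{'time_s': 14.55, 'joint_velocities': [-0.0531, -0.0958, -0.1465, -0.0704, -0.152, -0.046, -0.0228], 'tool_pos': [0.4306, -0.1447, 0.1417], 'force': [-2.2661, -5.2818, 0.703], 'grip_width': 0.0113}
```

View pics/s6.png

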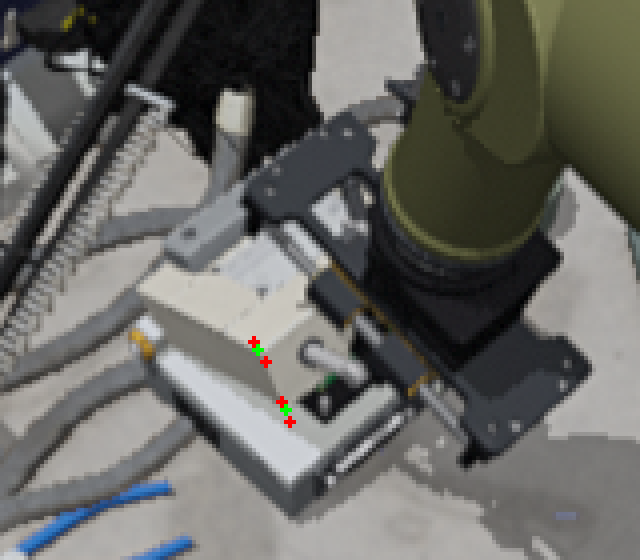

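```bash
python3 -c "
from cell import env
print(env.sign_off())"
```

```text
the job is handed in; nothing more can be done
None
```

I drew the bolt back to about its end stop, raised the hood to about 0.69, and eased it down to about 0.465. I handed the job in at about 14.6 s with the gripper still holding the handle there; the angles come from the tool's travel and match the camera pictures, and no verdict came back.

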